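# Clip the sprung cap onto a loaded centrifuge bucket

### The job

The open centrifuge bucket is loaded and needs its cap: take the white cap from its ring stand by pinching its two sprung tabs together, feel its plug into the bucket's mouth, press it gently down against the sprung seal and let the tabs spring out under the rim so that it stays clipped on, level and held down, like on the bucket beside it. Do not force it, and leave the specimen cups and the marker pen where they are.

Things in the scene. Friction and masses are not known exactly. Their poses are not given: they have to be found in the camera images.
- cap: White round cap, about 85 g. Origin: centre of its flange's underside, z up. Flange: disc 79 mm wide, z 0 to 5 mm; under it a plug 58 mm wide down to z -17 mm, lower edge bevelled 1.5 mm. Two grey sprung tabs slide along the cap's own y, one each side: upright grip plates over the flange, catches out of the plug's side (see tab_a). Starts loose on the ring stand, tabs sprung out.
- cap_grip (a point): On the cap's axis midway between the grip plates, 25 mm above the cap's origin: a good TCP height for pinching from above with the fingers closing along the cap's y (fingertips 19 mm past the TCP clear the flange by 1 mm).
- tab_a (a joint): Tab on the cap's +y: 0 = sprung out, 0.006 m = pinched fully in, at its stop; spring 1.5 N at 0, 4.5 N at 0.006. Grip plate 20 mm wide along x, 5 mm thick, z 5 to 34 mm; catch 14 mm wide, z -14 to -8 mm. Over both tabs: plates 54 mm, catches 68 mm sprung out; 42 and 56 mm pinched in.
- tab_b (a joint): The same for the tab on the cap's -y side.
- stand: Low steel ring the cap starts on, fixed, 86 mm outside, 73 mm inside, 30 mm high; origin at the centre of its underside. The cap lies loosely in it, with 1 to 2 mm play, and lifts straight out with the tabs in or out.
- holder: Fixed dark round foot of the open bucket, 100 mm wide, 45 mm high; origin at the centre of its underside, z up the bucket's axis. The upright aluminium bucket, 82 mm outside, is held firmly in it, but at a height that differs each time and is not measured: its metal rim is anywhere from 110 to 140 mm above this origin. Find it by touch or sight. Vials stand inside, well below the plug.
- seal (a joint): Black ring on the open bucket's rim, 63 mm inside, 76 outside, sprung up: 0 = top 6.5 mm above the rim; 0.0065 m = flush, then the flange meets hard metal. 2 N starts it, 6 N presses it 3.5 mm, 10 N flush; over 30 N on the bucket spoils it. The mouth's lip is 60 mm inside, 5 mm deep, the bore below 72 mm. Catches spring out under the lip only with the seal over 3.5 mm down; any yaw.
- bucket_shut: A second bucket in a like foot, already clipped shut with a like cap (its rim 120 mm above the origin under its foot, its cap's flange 3 mm above the rim); nothing to do there.
- cup_a: Specimen cup with yellow lid, 62 mm wide, 75 mm high, loose bystander; origin at the centre of its underside.
- cup_b: Specimen cup like cup_a, bystander.
- cup_c: Specimen cup like cup_a, bystander.
- marker: White marker pen lying flat, about 120 mm long along its x, 12 mm high, loose bystander; origin on its underside.
There are look-alikes about, which are no part of the job. There is more than one size of the stand; the one meant has the size given above. There is more than one size of the cap; the one meant has the size given above.

How it is judged (in metres and radians):
On the way, in this order (a step that is already met when the one before it is completed fails the run):
1. the cap is lifted off its stand with both tabs pinched in (value of joint each of tab_a, tab_b above 0.0045 m and z of cap in the frame of stand above 0.05 m), for 0.2 s.
2. the cap, tabs still pinched in, is in the bucket's mouth and presses the seal down past the catching point (value of joint each of tab_a, tab_b above 0.0045 m and horizontal distance between cap and holder below 0.003 m and value of joint seal above 0.0037 m), for 0.1 s.
At the end, for the whole second after the job is handed in: The cap is clipped on the open bucket: within 3 mm of its axis, level within 0.05 rad, both tabs sprung out (joints under 3 mm) under the lip so that the seal stays pressed (over 2 mm), at rest and let go (horizontal distance between cap and holder below 0.003 m and angle between the z axis of cap and the z axis of holder, either way round below 0.05 rad and value of joint each of tab_a, tab_b below 0.003 m and value of joint seal above 0.002 m and linear speed of cap below 0.02 m/s and contact force between the fingers and cap below 0.1 N); the robot touches nothing.
It fails at once if the cap is pressed on the open bucket with more than 30 N (contact force between cap and holder above 30 N).
It fails at once if a specimen cup or the marker is moved more than 3 cm (distance of any of cup_a, cup_b, cup_c, marker from where it was at the start of the episode above 0.03 m).
It also fails if it takes over 64 s, if anything falls off the work surface, if the arm or the gripper's body presses on something with over 40 N, if the wrist force passes 120 N, or if a joint passes its speed limit or range.

### The arm

A 6-joint arm with a two-finger parallel gripper is mounted at the origin on the work surface. World frame = base frame: x ahead of the robot, y to its left, z up, the work surface at z = 0. Lengths are in mm, angles in degrees, forces in N, time in s.
With the tool pointing down it reaches from about 350 to 875 mm from the base axis. Payload 4.2 kg.
Tool frame: the origin (TCP) lies between the finger pads, 19 mm behind the fingertips; this is the grasp point; z points along the fingers, y is the line along which they close (so a half turn about z gives the same grasp; the last joint's range is limited). The gripper opens to 87 mm and grips with 3 to 60 N. Pads are 19 mm wide; open, the fingers measure 117 mm over their backs; the gripper's body (75 mm by 190 mm) begins 51 mm behind the grasp point.
Start: joints at [89.358, 22.042, 0.453, 0, -68.411, -14.817], TCP at [166.555, 602.378, 241.25] pointing down, gripper open.
Joint ranges: [-179.83, 179.83], [-69.29, 118.12], [-61.27, 80.66], [-181.25, 117.63], [-171.15, -9.14], [-177.46, 177.46]. Speed limits (degrees/s): [159.86, 159.86, 180, 180, 180, 180].

### API

Orientations are given as a 3x3 rotation matrix whose columns are the frame's x, y, z axes.
In Python, from station import * gives the robot as it stands. The module is installed in compiled form; this text tells all that it offers.
- The arm moves only by the tool send_rows, never from a script. Its argument "steps" is one flat list of numbers, 4 for each row, row after row: the shift along the world's x, y, z in mm, then the turn about the world's z in rad. In form: [dx, dy, dz, turn, dx, dy, dz, turn, ...]. A call has 1 to 20 rows; each row is the pose to reach, as a shift and turn from the pose commanded when the call began; what a row does not reach only later rows make up. A row lasts 1/12 s, in which the tool goes at most 41.7 mm and 7.16 degrees, less where a joint would pass 70% of its speed; a pose out of reach is approached as far as the arm can. A call with a gripper value outside its range is refused whole. "fingers" is the closure, from 0 (fully open) to 1 (shut), set as the call begins (left out, the last holds). The fingers move at their own pace and stop on an object; "force" is the grip in N (left out, the last holds). Time passes only in rows, so rows that repeat a pose let the fingers close. It gives the time, the measured TCP pose, the force, the opening and the grip force at its end, in the units of the state.
- state(): the state, without advancing time (a new reading comes with each control period).
- grab_frame(name): name is "scene" or "top"; returns a dict with "color" (400x640x3 uint8, red, green, blue), "mtx" (3x3 intrinsics, pixels), "distortion" ([k1, k2, p1, p2, k3] as OpenCV has them; the pictures are not rectified), "rvec" (rotation vector, rad) and "tvec" (3), from world to camera coordinates, as OpenCV has them. Camera axes: x right, y down, z forward; pixel columns grow to the right and rows downward; lengths in mm; the calibration is good to about 2 mm. A picture is of the moment at which its call begins. There is no depth.
- sign_off(): hands the job in; it is judged then, once.
The state is a dict: "time_s": time; "q": joint angles; "qd": joint speeds; "joint_efforts": joint torques, N m; "ee_pos": TCP position; "orientation": TCP orientation; "contact_force": force on the tool from outside, world axes, zero at the start; "wrist_torque": the same for the moment, N m; "width": finger opening in mm; "grasp_force": force on a finger pad.
Only numpy, scipy, OpenCV 4.12 (cv2) and the standard library are available. Lean on these libraries where they do the work, as an engineer would, in place of code of your own. Each camera call takes 0.05 s, during which the arm holds its last target. There are 200 camera calls.

## Working session

There is one attempt and no reset: what is moved stays moved. The work goes in short steps, Python scripts to look and compute and a tool call to move; the robot and the scene stay as the last step left them, time stands still between calls to the robot, and variables do not carry over. Pictures are saved under pics/ and viewed, at most 10 in all, crops included, and the job is handed in when it is done.

Besides the shell and the picture viewer there is one more tool, called after "Call:" as a command line: name --argument value ..., lists and objects as JSON in quotes. send_rows: Moves the arm, as the interface text tells. Its arguments: {"type":"object","properties":{"steps":{"type":"array","items":{"type":"number"}},"fingers":{"type":"number"},"force":{"type":"number"}},"required":["steps"]}

```bash
mkdir -p pics; python3 - <<'E'
from station import *
import cv2
s=state();print(s)
for n in("scene","top"):
    f=grab_frame(n);cv2.imwrite(f"pics/{n}0.png",f["color"][:,:,::-1]);print(n,f["mtx"],f["distortion"],f["rvec"],f["tvec"])
E
```

```text
{'time_s': 0.0, 'q': array([ 8.93589009e+01,  2.20916144e+01,  3.79453933e-01, -3.06064979e-02,
       -6.84111109e+01, -1.48165328e+01]), 'qd': array([-0.05980262, -0.02016167, -0.05710388,  0.05790899, -0.10373027,
        0.01614045]), 'joint_efforts': array([ 2.43792210e-04, -3.90663815e+01,  1.87396485e+01,  4.21983629e+00,
        1.08736404e-02, -1.92959023e-04]), 'ee_pos': array([166.40162278, 601.85260708, 240.1441603 ]), 'orientation': array([[ 9.63775274e-01, -2.66715110e-01, -5.20751468e-04],
       [-2.66715609e-01, -9.63772888e-01, -2.14574797e-03],
       [ 7.04172591e-05,  2.20691138e-03, -9.99997562e-01]]), 'contact_force': array([-0.69392272, -0.49032354,  0.25449123]), 'wrist_torque': array([-0.00174382,  0.06009086,  0.03019866]), 'grasp_force': 0.0, 'width': 86.63862992820799}
scene [[512.37008129   0.         315.41131623]
 [  0.         512.37008129 199.42567468]
 [  0.           0.           1.        ]] [-0.15250074  0.          0.          0.          0.        ] [ 1.58673077  2.01741393 -0.7861257 ] [  43.11940822 -293.19806384 1743.62035825]
top [[433.78320075   0.         317.71474309]
 [  0.         433.78320075 194.28723317]
 [  0.           0.           1.        ]] [-0.06343567  0.          0.          0.          0.        ] [ 2.18261254 -2.03342432  0.20681052] [  28.09193875  496.13693786 1063.24944758]
```

View pics/scene0.png

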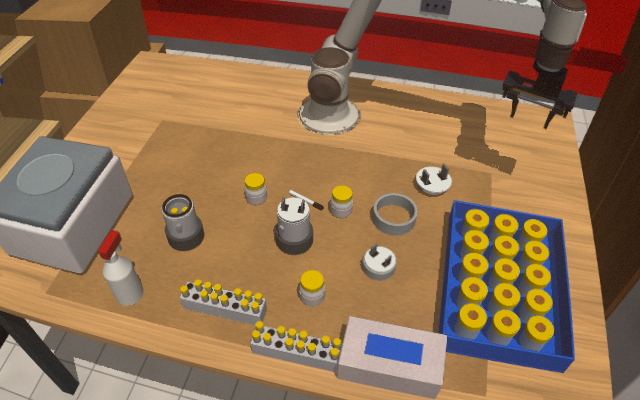

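View pics/top0.png

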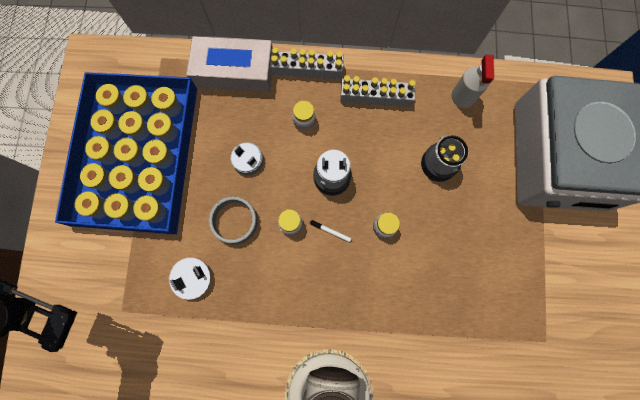

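The scene view shows the open bucket at (180,220), the shut one at (294,225), and caps at (380,262) and (433,181). In the top view these are at (445,158), (333,172), (246,157) and (190,279), and an empty ring sits at (233,220). Next I'll zoom in on these and measure their sizes.

```bash
cat > h.py <<'E'
import numpy as np, cv2
from station import *
def und(f,p): return cv2.undistortPoints(np.array(p,float).reshape(-1,1,2),f["mtx"],np.array(f["distortion"],float)).reshape(-1,2)
def ray(f,p):
    R=cv2.Rodrigues(np.array(f["rvec"],float))[0];t=np.array(f["tvec"],float).ravel()
    n=und(f,p);return -R.T@t,np.c_[n,np.ones(len(n))]@R
def onplane(f,p,z):
    c,d=ray(f,p);return c+d*((z-c[2])/d[:,2])[:,None]
def tri(f,p,g,q):
    P=[np.c_[cv2.Rodrigues(np.array(k["rvec"],float))[0],np.array(k["tvec"],float).ravel()] for k in(f,g)]
    X=cv2.triangulatePoints(*P,und(f,p).T,und(g,q).T);X=(X[:3]/X[3]).T
    r=[np.linalg.norm(proj(k,X)-np.array(v,float).reshape(-1,2),axis=1) for k,v in((f,p),(g,q))]
    return X,r
def proj(f,X): return cv2.projectPoints(np.array(X,float).reshape(-1,1,3),np.array(f["rvec"],float),np.array(f["tvec"],float),f["mtx"],np.array(f["distortion"],float))[0].reshape(-1,2)
E
python3 - <<'E'
from h import *
import pickle
S=grab_frame("scene");T=grab_frame("top");pickle.dump((S,T),open("f0.pkl","wb"))
def crop(f,x,y,r=24):
    return cv2.resize(f["color"][y-r:y+r,x-r:x+r],(264,264),interpolation=cv2.INTER_CUBIC)
a=np.hstack([crop(T,246,157),crop(T,190,279),crop(T,446,155)])
b=np.hstack([crop(S,380,262),crop(S,433,181),crop(S,180,216)])
cv2.imwrite("pics/m.png",np.vstack([a,b])[:,:,::-1])
E
```

```text
(no output)
```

View pics/m.png

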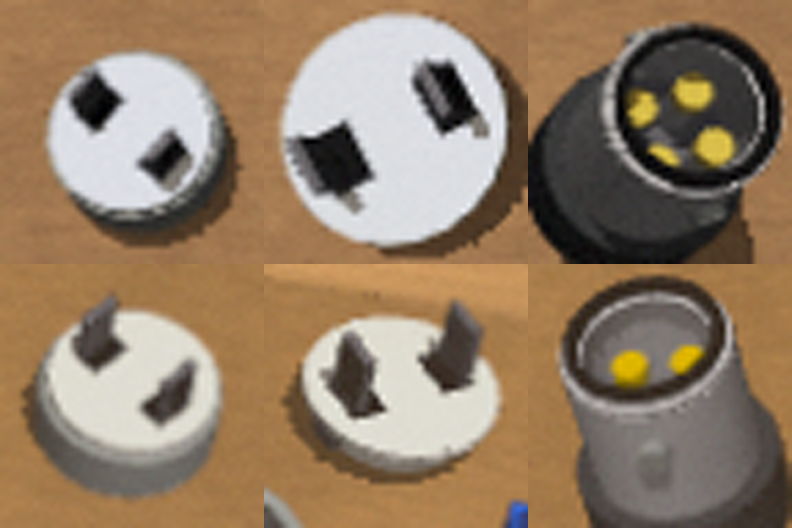

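The top row of the mosaic shows the small cap on its steel ring, the bigger cap lying free, and the open bucket with its black seal. The job's cap is the left one, at top (246,157) and scene (380,262). Now I'll measure the cap, plates and seal.

```bash
python3 - <<'E'
from h import *
import pickle
S,T=pickle.load(open("f0.pkl","rb"))
def big(f,x,y,r,fn,k=4):
    im=cv2.resize(f["color"][y-r:y+r,x-r:x+r],None,fx=k,fy=k,interpolation=cv2.INTER_CUBIC)
    m=fn(im.astype(int)).astype(np.uint8)*255
    return im,m,lambda p:(np.array(p,float)+.5)/k-.5+[x-r,y-r]
vis=[]
E={}
def white(a): return (a.min(2)>165)
for name,f,x,y in(("capS",S,380,262),("capT",T,246,157),("bigT",T,190,279),("shutT",T,333,165),("shutS",S,294,210)):
    im,m,u=big(f,x,y,27,white if f is T else (lambda a:a.min(2)>150))
    c=max(cv2.findContours(m,0,1)[0],key=cv2.contourArea);h=cv2.convexHull(c)
    e=cv2.fitEllipse(h);cv2.ellipse(im,e,(255,0,0),1)
    E[name]=u(e[0]); vis.append(im)
    z={'cap':35,'big':26,'shu':128}[name[:3]]
    P=onplane(f,u(h.reshape(-1,2)),z)
    print(name,u(e[0]),np.array(e[1])/4,'on plane',z,cv2.minEnclosingCircle(P[:,:2].astype(np.float32)))
for n in("cap","shut"):print(n,tri(S,E[n+"S"],T,E[n+"T"]))
# dark bits on the cap
for name,f,x,y in(("pS",S,380,262),("pT",T,246,157)):
    im,m,u=big(f,x,y,27,lambda a:a.max(2)<(130 if f is S else 110))
    n,l,st,ce=cv2.connectedComponentsWithStats(m)
    for i in range(1,n):
        if st[i,4]>60: print(name,st[i],u(ce[i]))
for name,f,x,y in(("rimS",S,178,205),("rimT",T,452,150)):
    im,m,u=big(f,x,y,27,lambda a:a.max(2)<70)
    vis.append(im);vis.append(cv2.cvtColor(m,cv2.COLOR_GRAY2RGB))
vis.append(vis[0]*0)
cv2.imwrite("pics/m2.png",cv2.resize(np.vstack([np.hstack(vis[:5]),np.hstack(vis[5:10])]),(800,320))[:,:,::-1])
E
```

```text
capS [379.74442101 259.03649712] [25.47449684 31.86405373] on plane 35 ((589.7130126953125, 264.8628234863281), 40.776466369628906)
capT [245.35269165 156.47698402] [28.03969002 30.38046837] on plane 35 ((585.2456665039062, 262.67596435546875), 40.45047378540039)
bigT [189.10745811 278.04358482] [40.10795212 42.26785278] on plane 26 ((257.89013671875, 375.19915771484375), 52.742225646972656)
shutT [332.97185135 164.85892868] [30.99669266 32.87594604] on plane 128 ((551.523681640625, 30.26377296447754), 40.556182861328125)
shutS [294.80012321 205.22089958] [30.95350838 37.23013306] on plane 128 ((544.7035522460938, 27.64138412475586), 53.220191955566406)
cap (array([[586.59316167, 264.23590791,  29.9262171 ]]), [array([0.17736654]), array([0.16748178])])
shut (array([[550.08698091,  32.48536649, 133.67348222]]), [array([0.95318657]), array([0.98531616])])
pS [  65   35   38   55 1202] [373.42450083 250.67990849]
pS [  28   84  141   98 3641] [374.72044081 272.43844411]
pS [115  84  38  45 874] [386.6021167  261.62385584]
pT [ 64  65  37  42 912] [238.78645833 151.10169956]
pT [  63   96  124   95 3356] [253.87112634 169.6886174 ]
pT [114 109  36  36 652] [251.67599693 161.46280675]
```

View pics/m2.png

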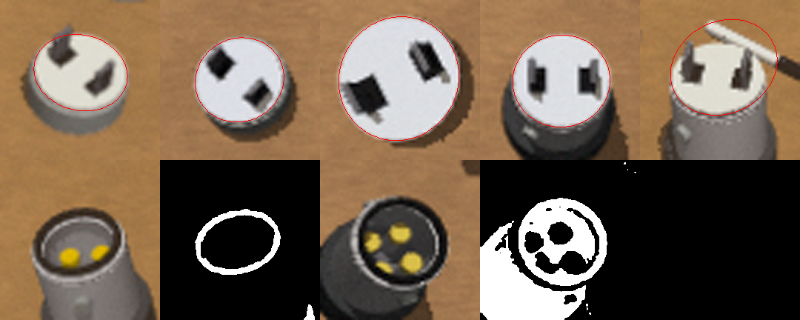

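The red ellipses fit the job's cap well, with a 40 mm radius against 52 mm for the look-alike. The seal comes out as a clean dark ring in the scene view, and as the outer ring in the top view. Next are the bucket and the plate direction.

```bash
python3 - <<'E'
from h import *
import pickle
S,T=pickle.load(open("f0.pkl","rb"))
k=4;r=27;R={}
for name,f,x,y in(("S",S,178,205),("T",T,452,150)):
    im=cv2.resize(f["color"][y-r:y+r,x-r:x+r],None,fx=k,fy=k,interpolation=cv2.INTER_CUBIC)
    m=(im.max(2)<70).astype(np.uint8)*255
    u=lambda p:(np.array(p,float)+.5)/k-.5+[x-r,y-r]
    cs,hi=cv2.findContours(m,cv2.RETR_CCOMP,1)
    for c,h in zip(cs,hi[0]):
        if cv2.contourArea(c)>1500:
            e=cv2.fitEllipse(c); print(name,"hole" if h[3]>=0 else "outer",u(e[0]),np.array(e[1])/k,cv2.contourArea(c)); R.setdefault(name,[]).append((u(e[0]),c.reshape(-1,2),u))
for a in R["S"]:
    for b in R["T"]: X,rr=tri(S,a[0],T,b[0]);print(X,rr)
for z in(120,125,130,135,140,145):
    print(z,[cv2.minEnclosingCircle(onplane(f,u(c),z)[:,:2].astype(np.float32)) for n,f in(("S",S),("T",T)) for _,c,u in R[n]])
for f,a,b in((S,(373.42,250.68),(386.6,261.62)),(T,(238.79,151.1),(251.68,161.46))):
    P=onplane(f,[a,b],47);d=P[1]-P[0];print(P.mean(0),np.linalg.norm(d),np.degrees(np.arctan2(d[1],d[0])))
o=state()["orientation"];print(np.degrees(np.arctan2(o[1,1],o[0,1])))
for n,pS,pT in(("a",(254.5,190),(388,224)),("b",(342,200),(290,221)),("c",(312,289),(303.5,112))):print(n,tri(S,pS,T,pT)[0], onplane(T,[pT],65))
E
```

```text
S outer [176.71055603 205.28882599] [21.20561409 29.03708839] 7733.0
S hole [176.76572418 205.28902817] [17.60887337 25.73001289] 5683.5
T outer [440.53038406 162.12965393] [33.18658447 36.36316681] 8845.5
T outer [452.41510773 150.15958977] [28.72351074 30.45062447] 10986.5
T hole [453.55373383 150.30217171] [21.46065331 21.72986412] 2285.0
[[ 593.49754591 -256.13839301   97.95136962]] [array([6.49064876]), array([6.96062433])]
[[ 612.21155451 -261.20498695  122.79681197]] [array([0.22924376]), array([0.23405221])]
[[ 611.7902982  -262.88041725  122.41026515]] [array([0.74708325]), array([0.76063203])]
[[ 593.46453564 -256.06686465   97.95740823]] [array([6.46444109]), array([6.9313394])]
[[ 612.1849072  -261.13263941  122.81303842]] [array([0.2565356]), array([0.26187796])]
[[ 611.7640695  -262.80780224  122.42730807]] [array([0.77445384]), array([0.78838351])]
120 [((228.04852294921875, 406.2142333984375), 54.22763442993164), ((228.67205810546875, 407.2110595703125), 46.82308578491211), ((579.9694213867188, -233.0507049560547), 50.21436309814453), ((613.422119140625, -262.93066406
[... 1394 characters left out ...]
449951172), ((258.355712890625, 403.96337890625), 45.60586929321289), ((572.3084106445312, -226.25790405273438), 48.9860954284668), ((604.9429321289062, -255.4069366455078), 37.78842544555664), ((604.6046752929688, -255.2452392578125), 31.1500186920166)]
[590.07746766 264.08055787  47.        ] 45.65379004267898 55.28274902115223
[582.31854985 260.85954363  47.        ] 45.216355153523885 -125.00926787478681
-105.4615595084529
a [[ 431.23022828 -121.20074937   30.24275754]] [[ 426.6116585  -118.12065969   65.        ]]
b [[420.01054082 130.70857379  40.81608   ]] [[416.94024511 127.27638374  65.        ]]
c [[719.57857361 119.18646071  39.2220114 ]] [[709.27884547 116.16053176  65.        ]]
```

Call:
send_rows --steps '[10, -8, 0, 0, 34, -27, 0, -0.02, 60, -48, 0, -0.05, 90, -73, 0, -0.08, 120, -97, 0, -0.11, 150, -121, 0, -0.13, 180, -145, 0, -0.16, 210, -170, 0, -0.19, 240, -194, 0, -0.22, 270, -218, -5, -0.25, 300, -242, -15, -0.28, 330, -266, -30, -0.31, 360, -291, -45, -0.34, 385, -311, -60, -0.34, 405, -327, -75, -0.34, 415, -335, -90, -0.34, 420, -339, -100, -0.34, 420, -339, -110, -0.34, 420, -339, -110, -0.34, 420, -339, -110, -0.34]' --fingers 0 --force 30

```text
time_s: 1.87
ee_pos: [585.9, 263.8, 131.2]
orientation: [[0.82, -0.572, -0.001], [-0.572, -0.82, -0.001], [-0.0, 0.001, -1.0]]
contact_force: [-0.5, 0.9, 0.2]
width: 87.0
grasp_force: 0.0
```

```bash
python3 - <<'E'
from h import *
S=grab_frame("scene");T=grab_frame("top");r=45
c=[cv2.resize(f["color"][y-r:y+r,x-r:x+r],(400,400),interpolation=cv2.INTER_CUBIC) for f,x,y in((S,380,245),(T,246,150))]
cv2.imwrite("pics/m3.png",np.hstack(c)[:,:,::-1])
E
```

```text
(no output)
```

View pics/m3.png

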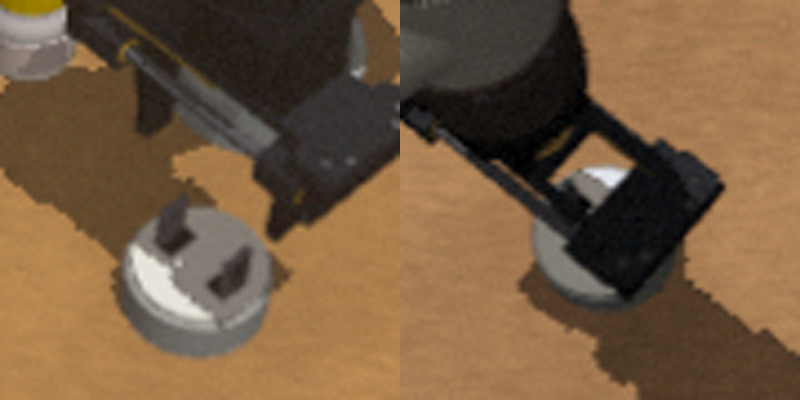

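The image shows the fingers straddling the cap in line with its plates. I'll go down and pinch.

Call:
send_rows --steps '[0, 0, -5, 0, 0, 0, -13, 0, 0, 0, -22, 0, 0, 0, -31, 0, 0, 0, -40, 0, 0, 0, -49, 0, 0, 0, -57, 0, 0, 0, -64, 0, 0, 0, -69, 0, 0, 0, -73, 0, 0, 0, -75, 0, 0, 0, -75, 0, 0, 0, -75, 0]'

```text
time_s: 3.05
ee_pos: [586.8, 263.5, 56.5]
orientation: [[0.82, -0.573, 0.001], [-0.573, -0.82, 0.0], [0.0, -0.0, -1.0]]
contact_force: [-0.7, 0.5, 1.2]
width: 87.3
grasp_force: 0.0
```

Call:
send_rows --steps '[0, 0, 0, 0, 0, 0, 0, 0, 0, 0, 0, 0, 0, 0, 0, 0, 0, 0, 0, 0, 0, 0, 0, 0, 0, 0, 0, 0, 0, 0, 0, 0, 0, 0, 0, 0, 0, 0, 0, 0]' --fingers 1 --force 25

```text
time_s: 3.88
ee_pos: [586.6, 263.4, 56.5]
orientation: [[0.82, -0.573, 0.0], [-0.573, -0.82, 0.0], [0.0, -0.0, -1.0]]
contact_force: [-0.8, 1.0, 0.9]
width: 41.0
grasp_force: 25.0
```

Call:
send_rows --steps '[0, 0, 3, 0, 0, 0, 8, 0, 0, 0, 15, 0, 0, 0, 25, 0, 0, 0, 40, 0, 0, 0, 58, 0, 0, 0, 78, 0, 0, 0, 98, 0, 0, 0, 118, 0, 0, 0, 138, 0, 0, 0, 155, 0, 0, 0, 168, 0, 0, 0, 176, 0, 0, 0, 180, 0, 0, 0, 180, 0]'

```text
time_s: 5.13
ee_pos: [586.7, 263.5, 237.4]
orientation: [[0.82, -0.573, 0.002], [-0.573, -0.82, 0.001], [0.001, -0.002, -1.0]]
contact_force: [-0.3, -0.9, -0.4]
width: 41.2
grasp_force: 25.0
```

Call:
send_rows --steps '[0, -8, 0, 0, 1, -25, 0, 0, 2, -50, 0, 0, 3, -80, 0, 0, 5, -112, 0, 0, 6, -144, 0, 0, 8, -176, 0, 0, 9, -208, 0, 0, 11, -240, 0, 0, 12, -272, 0, 0, 14, -304, 0, 0, 15, -336, 0, 0, 17, -368, 0, 0, 18, -400, 0, 0, 20, -432, 0, 0, 22, -464, 0, 0, 23, -490, 0, 0, 24, -510, 0, 0, 25, -520, 0, 0, 25, -525, 0, 0]'

```text
time_s: 6.8
ee_pos: [610.3, -263.8, 235.0]
orientation: [[0.818, -0.575, -0.002], [-0.575, -0.818, 0.0], [-0.002, 0.001, -1.0]]
contact_force: [0.2, 0.6, -1.1]
width: 40.9
grasp_force: 25.0
```

Call:
send_rows --steps '[0, 0, -10, 0, 0, 0, -25, 0, 0, 0, -35, 0, 0, 0, -40, 0, 0, 0, -40, 0, 0, 0, -40, 0]'

```text
time_s: 7.3
ee_pos: [611.7, -261.0, 196.2]
orientation: [[0.82, -0.572, -0.0], [-0.572, -0.82, -0.0], [-0.0, 0.0, -1.0]]
contact_force: [0.5, 0.3, -0.8]
width: 41.0
grasp_force: 25.0
```

```bash
python3 - <<'E'
from h import *
import pickle
S=grab_frame("scene");T=grab_frame("top");s=state();pickle.dump((S,T,s),open("f1.pkl","wb"))
print(s["ee_pos"],s["width"],s["contact_force"],proj(S,s["ee_pos"]),proj(T,s["ee_pos"]))
r=50
c=[cv2.resize(f["color"][y-r:y+r,x-r:x+r],(400,400),interpolation=cv2.INTER_CUBIC) for f,x,y in((S,180,195),(T,455,150))]
cv2.imwrite("pics/m4.png",np.hstack(c)[:,:,::-1])
E
```

```text
[ 612.13369779 -261.33665823  197.10810602] 41.032711692394656 [ 0.76649802  0.11941444 -0.38778998] [[170.58346723 184.80200635]] [[461.87081758 140.49630743]]
```

View pics/m4.png

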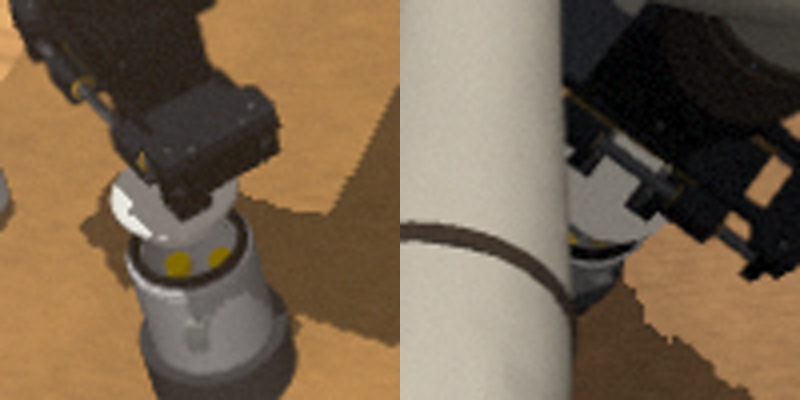

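The cap is held, with its white flange in the scene crop around (175,215), right above the seal ring. Next I'll measure its offset from the ring in the same cameras.

```bash
python3 - <<'E'
from h import *
import pickle
from scipy.optimize import least_squares
S,T,s=pickle.load(open("f1.pkl","rb"));k=8
tcp=s["ee_pos"];vis=[]
for n,f,x0,y0,w,h in(("S",S,150,178,50,45),("T",T,440,120,50,45)):
    im=cv2.resize(f["color"][y0:y0+h,x0:x0+w],None,fx=k,fy=k,interpolation=cv2.INTER_CUBIC)
    hsv=cv2.cvtColor(im,cv2.COLOR_RGB2HSV)
    # predicted flange circle (nominal pose) for reference
    a=np.linspace(0,2*np.pi,73)
    for z,col in((tcp[2]-25,(255,0,0)),(tcp[2]-20,(0,255,0))):
        P=np.c_[tcp[0]+39.5*np.cos(a),tcp[1]+39.5*np.sin(a),0*a+z]
        p=(proj(f,P)-[x0,y0]+.5)*k-.5
        cv2.polylines(im,[np.round(p).astype(int)],True,col,1)
    vis.append(im)
cv2.imwrite("pics/m5.png",np.hstack(vis)[:,:,::-1])
E
```

```text
(no output)
```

View pics/m5.png

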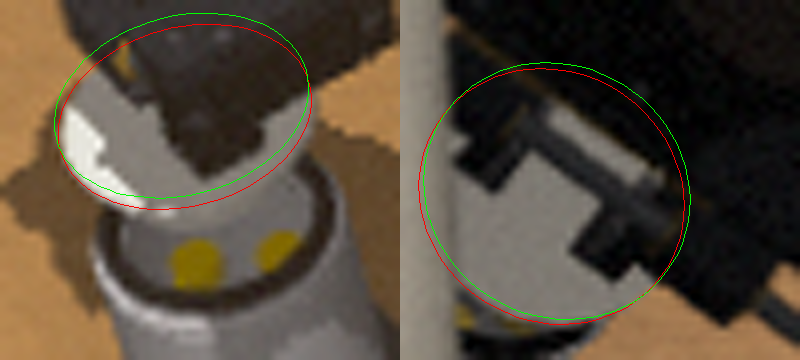

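```bash
python3 - <<'E'
from h import *
import pickle
S,T,s=pickle.load(open("f1.pkl","rb"));tcp=s["ee_pos"]
a=np.radians(np.arange(0,360,2.))
A=[];B=[]
for n,f,o in(("S",S,(150,178)),("T",T,(440,120))):
    sat=cv2.cvtColor(f["color"],cv2.COLOR_RGB2HSV)[:,:,1].astype(np.float32)
    for t in a:
        u=np.array([np.cos(t),np.sin(t),0]);c=np.array([tcp[0],tcp[1],tcp[2]-25])
        z=(proj(f,c+39.5*u)[0]-o)*8
        ok=(z[0]<130 and z[1]>100 or z[0]>296 and 95<z[1]<140) if n=="S" else (190<z[0]<255 and z[1]>265)
        if not ok: continue
        d=np.arange(-8,8.1,.25)
        p=proj(f,c+np.outer(39.5+d,u)).astype(np.float32)
        v=cv2.remap(sat,p[:,0].reshape(1,-1),p[:,1].reshape(1,-1),cv2.INTER_LINEAR)[0]
        g=np.gradient(cv2.GaussianBlur(v.reshape(1,-1),(0,0),2)[0]);i=g.argmax()
        print(n,int(np.degrees(t)),z.astype(int),d[i],round(float(g[i]),1))
        if g[i]>2: A.append([u[0],u[1],n]);B.append(d[i])
for n in "S","T","ST":
    M=np.array([[x,y] for x,y,m in A if m in n]);b=np.array([v for v,q in zip(B,A) if q[2] in n])
    print(n,np.linalg.lstsq(M,b,rcond=None)[0],len(b))
E
```

```text
S 0 [127 202] 7.0 2.4
S 90 [297 132] 3.25 6.7
S 92 [298 129] 3.0 7.7
S 94 [300 126] 2.25 8.4
S 96 [301 123] 2.25 7.5
S 98 [303 119] 1.75 6.4
S 100 [304 116] 1.0 6.3
S 102 [305 113] 1.0 6.4
S 104 [305 110] 0.75 6.5
S 106 [306 107] 0.5 6.5
S 108 [307 103] 0.25 6.6
S 110 [307 100] 0.25 6.6
S 112 [307  97] 0.25 6.8
S 278 [ 60 101] -0.25 7.4
S 280 [ 58 105] -0.5 9.0
S 282 [ 57 108] -0.5 9.8
S 284 [ 56 111] -1.25 10.9
S 286 [ 55 114] -1.5 9.9
S 288 [ 55 117] -1.5 8.3
S 290 [ 54 121] -1.75 6.9
S 292 [ 54 124] -1.75 5.8
S 294 [ 54 127] 0.75 6.8
S 296 [ 54 130] 0.5 7.0
S 298 [ 54 133] 0.5 7.0
S 300 [ 54 136] 0.25 6.8
S 302 [ 54 140] -0.5 6.0
S 304 [ 55 143] -1.0 6.9
S 306 [ 56 146] -1.0 8.2
S 308 [ 57 149] -0.75 9.7
S 310 [ 58 152] -0.5 10.9
S 312 [ 59 155] -0.5 10.0
S 314 [ 60 157] -0.25 9.0
S 316 [ 62 160] 0.0 7.2
S 318 [ 63 163] -0.25 6.4
S 320 [ 65 166] -0.25 7.3
S 322 [ 67 168] 0.0 8.6
S 324 [ 69 171] -0.25 8.4
S 326 [ 71 173] -0.25 7.8
S 328 [ 74 176] -0.25 8.6
S 330 [ 76 178] 0.0 8.8
S 332 [ 79 180] 0.75 8.5
S 334 [ 81 183] 1.0 7.5
S 336 [ 84 185] 1.25 7.0
S 338 [ 87 187] 1.25 6.9
S 340 [ 90 189] 0.75 7.5
S 342 [ 94 190] 1.0 7.6
S 344 [ 97 192] 1.25 7.7
S 346 [100 194] 2.0 6.9
S 348 [104 195] 2.5 7.4
S 350 [107 197] 2.5 7.8
S 352 [111 198] 3.0 7.0
S 354 [115 199] 2.75 6.4
S 356 [119 200] 2.75 5.0
S 358 [123 201] 6.75 4.4
T 200 [193 315] 3.75 7.4
T 202 [197 314] 2.5 7.2
T 204 [202 312] 1.25 6.0
T 206 [206 311] 0.0 6.7
T 208 [210 309] 0.0 7.6
T 210 [214 307] 0.25 9.2
T 212 [218 305] 0.25 8.5
T 214 [222 303] 0.25 6.5
T 216 [226 300] -0.25 7.1
T 218 [229 298] -0.25 7.0
T 220 [233 295] -0.5 6.6
T 222 [237 293] -0.25 7.2
T 224 [240 290] -0.25 6.8
T 226 [243 287] -0.25 7.3
T 228 [246 284] 0.25 8.2
T 230 [249 281] 0.25 9.8
T 232 [252 277] 0.0 7.7
S [2.72545781 2.18988779] 54
T [-2.72024874  3.04889605] 17
ST [0.82132178 0.74019543] 71
```

Call:
send_rows --steps '[0, 0, -5, 0, -0.3, -0.3, -12, 0, -0.6, -0.6, -19, 0, -0.6, -0.6, -23, 0, -0.6, -0.6, -25, 0, -0.6, -0.6, -25, 0]' --force 40

```text
time_s: 7.9
ee_pos: [610.7, -262.1, 170.3]
orientation: [[0.82, -0.573, -0.001], [-0.573, -0.82, 0.0], [-0.001, 0.0, -1.0]]
contact_force: [-0.6, -0.4, -0.8]
width: 40.4
grasp_force: 40.0
```

Call:
send_rows --steps '[0, 0, -1, 0, 0, 0, -2, 0, 0, 0, -3, 0, 0, 0, -3, 0]'

```text
time_s: 8.23
ee_pos: [610.9, -262.3, 168.2]
orientation: [[0.82, -0.573, -0.0], [-0.573, -0.82, 0.0], [-0.0, 0.0, -1.0]]
contact_force: [0.1, -0.6, -0.8]
width: 40.5
grasp_force: 40.0
```

Call:
send_rows --steps '[0, 0, -1, 0, 0, 0, -2, 0, 0, 0, -3, 0, 0, 0, -3, 0]'

```text
time_s: 8.57
ee_pos: [611.6, -262.2, 166.1]
orientation: [[0.82, -0.572, 0.002], [-0.572, -0.82, -0.001], [0.002, -0.001, -1.0]]
contact_force: [0.7, 1.4, 2.5]
width: 40.6
grasp_force: 40.0
```

Call:
send_rows --steps '[0, 0, -0.5, 0, 0, 0, -1, 0, 0, 0, -1, 0]'

```text
time_s: 8.82
ee_pos: [611.9, -262.1, 165.5]
orientation: [[0.82, -0.572, 0.003], [-0.572, -0.82, -0.001], [0.003, -0.001, -1.0]]
contact_force: [2.1, 0.8, 0.4]
width: 40.4
grasp_force: 40.1
```

Call:
send_rows --steps '[0, 0, -0.5, 0, 0, 0, -1, 0, 0, 0, -1, 0]'

```text
time_s: 9.07
ee_pos: [611.8, -261.7, 163.0]
orientation: [[0.82, -0.573, 0.002], [-0.573, -0.82, 0.0], [0.001, -0.001, -1.0]]
contact_force: [3.4, 3.9, 0.6]
width: 40.1
grasp_force: 40.0
```

Call:
send_rows --steps '[0.5, 0.5, 0, 0, 1, 1, 0, 0, 1, 1, 0, 0, 1, 1, 0, 0]'

```text
time_s: 9.4
ee_pos: [611.9, -261.4, 162.9]
orientation: [[0.82, -0.573, -0.0], [-0.573, -0.82, -0.0], [-0.0, 0.0, -1.0]]
contact_force: [3.2, 0.3, 0.5]
width: 40.4
grasp_force: 40.0
```

```bash
python3 -c "
from station import *
s=state();print(s['ee_pos'],s['contact_force'],s['wrist_torque'],s['orientation'][:,2])"
```

```text
[ 611.85913967 -261.42504871  162.93327337] [3.23409613 0.33691259 0.52517186] [ 0.3528928  -0.76661485  0.07656586] [-3.80159243e-04 -1.07598555e-04 -9.99999922e-01]
```

Call:
send_rows --steps '[0.5, 0, 0, 0, 1, 0, 0, 0, 1, 0, 0, 0, 1, 0, 0, 0]'

```text
time_s: 9.73
ee_pos: [612.1, -261.3, 162.8]
orientation: [[0.82, -0.573, -0.002], [-0.573, -0.82, 0.0], [-0.002, 0.001, -1.0]]
contact_force: [-0.0, 0.7, -0.2]
width: 40.5
grasp_force: 40.0
```

Call:
send_rows --steps '[0, 0, -0.5, 0, 0, 0, -1, 0, 0, 0, -1, 0]'

```text
time_s: 9.98
ee_pos: [612.4, -261.3, 161.9]
orientation: [[0.82, -0.573, -0.001], [-0.573, -0.82, 0.0], [-0.001, 0.001, -1.0]]
contact_force: [0.4, 0.0, -0.9]
width: 40.2
grasp_force: 40.0
```

Free now, so I'll continue down.

Call:
send_rows --steps '[0, 0, -1, 0, 0, 0, -2, 0, 0, 0, -2, 0]'

```text
time_s: 10.23
ee_pos: [612.7, -261.2, 159.9]
orientation: [[0.82, -0.573, -0.001], [-0.573, -0.82, 0.0], [-0.001, 0.0, -1.0]]
contact_force: [-0.6, -0.3, -0.6]
width: 40.1
grasp_force: 40.0
```

Call:
send_rows --steps '[0, 0, -1, 0, 0, 0, -2, 0, 0, 0, -2, 0]'

```text
time_s: 10.48
ee_pos: [612.8, -261.2, 158.0]
orientation: [[0.82, -0.573, -0.0], [-0.573, -0.82, 0.0], [-0.0, 0.0, -1.0]]
contact_force: [0.3, 0.1, 0.1]
width: 40.4
grasp_force: 40.0
```

Call:
send_rows --steps '[0, 0, -1, 0, 0, 0, -2, 0, 0, 0, -2, 0]'

```text
time_s: 10.73
ee_pos: [613.1, -261.3, 156.5]
orientation: [[0.82, -0.573, 0.0], [-0.573, -0.82, -0.0], [0.0, 0.0, -1.0]]
contact_force: [-0.6, 1.5, 1.4]
width: 40.4
grasp_force: 40.0
```

Call:
send_rows --steps '[0, 0, -1, 0, 0, 0, -2, 0, 0, 0, -2, 0]'

```text
time_s: 10.98
ee_pos: [613.1, -261.3, 154.8]
orientation: [[0.82, -0.573, 0.001], [-0.573, -0.82, -0.0], [0.001, -0.0, -1.0]]
contact_force: [-0.6, 1.6, 3.3]
width: 40.6
grasp_force: 40.0
```

Call:
send_rows --steps '[0, 0, -1, 0, 0, 0, -2, 0, 0, 0, -2, 0]'

```text
time_s: 11.23
ee_pos: [613.1, -261.3, 152.9]
orientation: [[0.82, -0.573, 0.001], [-0.573, -0.82, -0.0], [0.001, -0.0, -1.0]]
contact_force: [-2.1, 1.4, 6.1]
width: 40.5
grasp_force: 40.0
```

Call:
send_rows --steps '[-0.3, 0.3, -0.5, 0, -0.6, 0.4, -1, 0, -0.6, 0.4, -1, 0, -0.6, 0.4, -1, 0]'

```text
time_s: 11.57
ee_pos: [613.0, -261.3, 152.5]
orientation: [[0.82, -0.572, 0.002], [-0.572, -0.82, -0.001], [0.002, -0.0, -1.0]]
contact_force: [-0.3, 0.4, 6.4]
width: 40.7
grasp_force: 40.0
```

Call:
send_rows --steps '[0, 0, -0.5, 0, 0, 0, -0.7, 0, 0, 0, -0.7, 0, 0, 0, -0.7, 0]'

```text
time_s: 11.9
ee_pos: [613.1, -261.2, 152.0]
orientation: [[0.82, -0.572, 0.002], [-0.572, -0.82, -0.001], [0.003, -0.0, -1.0]]
contact_force: [-1.8, 0.3, 7.1]
width: 40.6
grasp_force: 40.0
```

Call:
send_rows --steps '[0, 0, -0.5, 0, 0, 0, -0.8, 0, 0, 0, -0.8, 0, 0, 0, -0.8, 0, 0, 0, -0.8, 0]'

```text
time_s: 12.32
ee_pos: [613.1, -261.2, 151.4]
orientation: [[0.82, -0.572, 0.002], [-0.572, -0.82, -0.001], [0.003, -0.0, -1.0]]
contact_force: [-1.0, 0.2, 7.2]
width: 40.3
grasp_force: 40.0
```

```bash
python3 - <<'E'
from h import *
s=state();print(s['ee_pos'],s['contact_force'],s['wrist_torque'])
S=grab_frame("scene");T=grab_frame("top")
c=[cv2.resize(f["color"][y-r:y+r,x-r:x+r],(400,400),interpolation=cv2.INTER_CUBIC) for f,x,y,r in((S,178,210,30),(T,455,150,40))]
cv2.imwrite("pics/m6.png",np.hstack(c)[:,:,::-1])
E
```

```text
[ 613.06501115 -261.24686352  151.42982644] [-0.95106534  0.16901393  7.2280085 ] [ 0.27788694  0.54239885 -0.03289526]
```

View pics/m6.png

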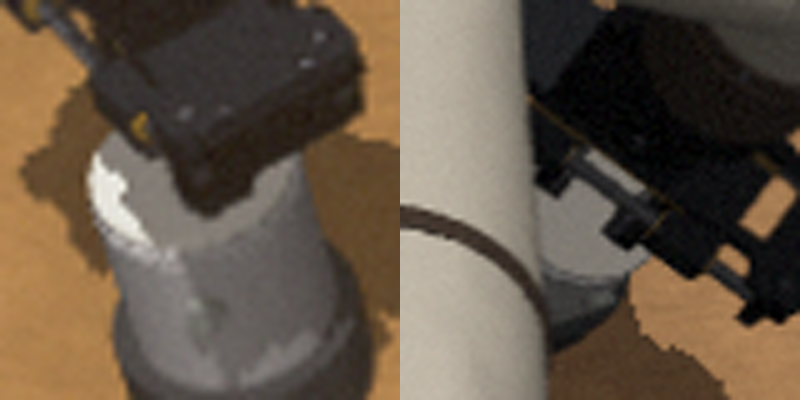

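The cap sits square in the mouth with hardly any seal showing (flange around (155,200) in the scene crop). I'll press a little more.

Call:
send_rows --steps '[0, 0, -0.4, 0, 0, 0, -0.8, 0, 0, 0, -0.8, 0, 0, 0, -0.8, 0, 0, 0, -0.8, 0]'

```text
time_s: 12.83
ee_pos: [613.1, -261.3, 150.8]
orientation: [[0.82, -0.572, 0.002], [-0.572, -0.82, -0.001], [0.003, -0.0, -1.0]]
contact_force: [-1.6, 1.2, 7.5]
width: 40.4
grasp_force: 40.0
```

Call:
send_rows --steps '[0, 0, -0.4, 0, 0, 0, -0.8, 0, 0, 0, -0.8, 0, 0, 0, -0.8, 0, 0, 0, -0.8, 0]'

```text
time_s: 13.25
ee_pos: [613.1, -261.3, 150.4]
orientation: [[0.82, -0.572, 0.003], [-0.572, -0.82, -0.002], [0.003, -0.0, -1.0]]
contact_force: [-2.2, 1.3, 8.1]
width: 40.4
grasp_force: 40.0
```

Call:
send_rows --steps '[-0.3, 0.2, -0.4, 0, -0.5, 0.3, -0.8, 0, -0.5, 0.3, -0.8, 0, -0.5, 0.3, -0.8, 0, -0.5, 0.3, -0.8, 0]'

```text
time_s: 13.67
ee_pos: [613.0, -261.3, 150.4]
orientation: [[0.82, -0.572, 0.004], [-0.572, -0.82, -0.002], [0.005, -0.0, -1.0]]
contact_force: [-2.1, 0.8, 10.8]
width: 40.3
grasp_force: 40.0
```

The z travel has stopped at the metal with about 11 N, so the seal is flush. Letting go here.

Call:
send_rows --steps '[0, 0, 0, 0, 0, 0, 0, 0, 0, 0, 0, 0, 0, 0, 0, 0, 0, 0, 0, 0, 0, 0, 0, 0, 0, 0, 0, 0, 0, 0, 0, 0]' --fingers 0

```text
time_s: 14.33
ee_pos: [613.5, -260.5, 148.6]
orientation: [[0.82, -0.572, 0.004], [-0.572, -0.82, -0.001], [0.004, -0.002, -1.0]]
contact_force: [0.8, 0.0, -0.2]
width: 83.7
grasp_force: 0.0
```

Call:
send_rows --steps '[0, 0, 3, 0, 0, 0, 10, 0, 0, 0, 22, 0, 0, 0, 40, 0, 0, 0, 60, 0, 0, 0, 80, 0, 0, 0, 100, 0, 0, 0, 115, 0, -20, 20, 120, 0, -40, 50, 120, 0, -60, 80, 120, 0, -80, 110, 120, 0, -100, 140, 120, 0, -120, 170, 120, 0, -130, 190, 120, 0, -130, 200, 120, 0, -130, 200, 120, 0]'

```text
time_s: 15.75
ee_pos: [482.0, -59.2, 268.7]
orientation: [[0.821, -0.57, 0.003], [-0.57, -0.821, 0.0], [0.002, -0.002, -1.0]]
contact_force: [1.2, 0.5, -0.1]
width: 86.9
grasp_force: 0.0
```

```bash
python3 - <<'E'
from h import *
s=state();print(s['ee_pos'],s['contact_force'],s['width'])
S=grab_frame("scene");T=grab_frame("top")
c=[cv2.resize(f["color"][y-r:y+r,x-r:x+r],(400,400),interpolation=cv2.INTER_CUBIC) for f,x,y,r in((S,178,210,30),(T,452,152,30))]
cv2.imwrite("pics/m7.png",np.hstack(c)[:,:,::-1])
E
```

```text
[482.00361251 -59.1798582  268.69887528] [ 1.18949363  0.49805024 -0.08772056] 86.89289681049543
```

View pics/m7.png

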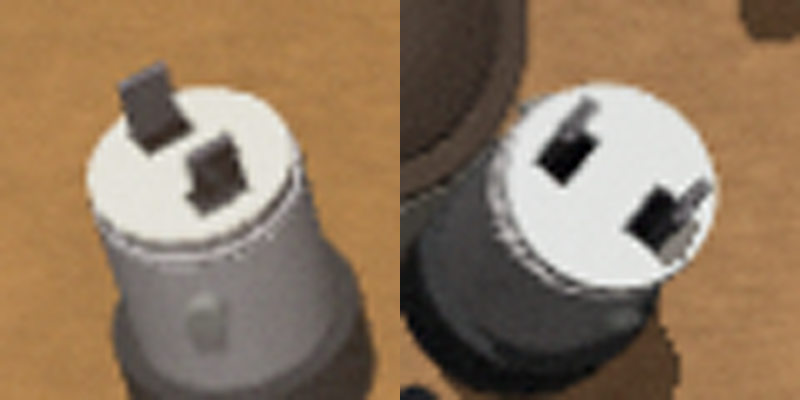

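The cap lies level on the bucket with a thin gap at the rim. I'll do one numeric check of plate spread and flange height, then hand in.

```bash
python3 - <<'E'
from h import *
S=grab_frame("scene");T=grab_frame("top");k=4;r=30;C={}
for n,f,x,y in(("S",S,178,205),("T",T,452,150)):
    im=cv2.resize(f["color"][y-r:y+r,x-r:x+r],None,fx=k,fy=k,interpolation=cv2.INTER_CUBIC)
    u=lambda p:(np.array(p,float)+.5)/k-.5+[x-r,y-r]
    m=(im.min(2)>(150 if n=="S" else 165)).astype(np.uint8)*255
    e=cv2.fitEllipse(cv2.convexHull(max(cv2.findContours(m,0,1)[0],key=cv2.contourArea)));C[n]=u(e[0]);print(n,u(e[0]),np.array(e[1])/k)
    d=(im.max(2)<(130 if n=="S" else 110)).astype(np.uint8)
    N,l,st,ce=cv2.connectedComponentsWithStats(d)
    q=[u(ce[i]) for i in range(1,N) if 300<st[i,4]<2500 and np.hypot(*(u(ce[i])-C[n]))<13]
    print(q); 
    if len(q)==2: P=onplane(f,q,140);print("spread",np.linalg.norm(P[0]-P[1]))
print(tri(S,C["S"],T,C["T"]))
E
```

```text
S [176.44821548 205.21775246] [24.00329399 32.97177887]
[array([170.44467787, 196.0362395 ]), array([179.89163669, 205.91052158])]
spread 45.590130402014715
T [452.76755142 149.38555336] [29.62068367 33.08361816]
[array([446.70812808, 143.90270936]), array([460.80551118, 154.26158147])]
spread 41.99743476755902
(array([[ 613.56819574, -261.24848563,  124.624006  ]]), [array([0.34186762]), array([0.3486804])])
```

```bash
python3 -c "
from station import *
print(sign_off())"
```

```text
the job is handed in; nothing more can be done
None
```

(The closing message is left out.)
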